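# Find which way the jar cap turns and hold it off

### The arm

A 6-joint arm with a two-finger parallel gripper is mounted at the origin on the work surface. World frame = base frame: x ahead of the robot, y to its left, z up, the work surface at z = 0. Lengths are in mm, angles in degrees, forces in N, time in s.
With the tool pointing down it reaches from about 275 to 725 mm from the base axis. Payload 5.6 kg.
Tool frame: the origin (TCP) lies on the front face of the gripper's body, between the roots of the fingers; the fingertips stand 73 mm ahead of it and the grasp point (between the pads) lies ahead of it (arm.hold_point_z is the z of the grasp point in the tool frame, in mm); z points along the fingers, y is the line along which they close (so a half turn about z gives the same grasp; the last joint's range is limited). The gripper opens to 85 mm and grips with 20 to 120 N. Pads are 22 mm wide; open, the fingers measure 114 mm over their backs; the gripper's body (76 mm by 85 mm) begins 54 mm behind the grasp point. The pads swing forward as they close: fully open they stand 13 mm farther back than shut.
Start: joints at [-51.646, 14.616, 6.199, 0, -81.583, -16.306], TCP at [206.474, -509.766, 303.883] pointing down, gripper open.
Joint ranges: [-168.99, 168.99], [-69.2, 112.95], [-62.41, 85.93], [-164.36, 98.24], [-168.68, -3.75], [-174.98, 174.98]. Speed limits (degrees/s): [147.25, 147.25, 180, 180, 180, 180].

### API

Orientations are given as a 3x3 rotation matrix whose columns are the frame's x, y, z axes.
In Python, from plant import status, snapshot, arm gives the robot as it stands.
- The arm moves only by the tool drive_tool, never from a script. Its argument "series" is a list of rows, each a list of 2 entries, a list of its own where there are three numbers: the shift along the tool's x, y, z in cm, then the turn about the tool's z in rad. A call has exactly 8 rows; each row shifts and turns the commanded pose from where the row before left it, along the tool's axes as they then stand; what a row does not reach is not made up. A row lasts 1/12 s, in which the tool goes at most 41.7 mm and 7.16 degrees, less where a joint would pass 70% of its speed; a pose out of reach is approached as far as the arm can. A call with a gripper value outside its range is refused whole. "jaw" is the closure, from 0 (fully open) to 1 (shut), set as the call begins (left out, the last holds). The fingers move at their own pace and stop on an object; "squeeze" is the grip in N (left out, the last holds). Time passes only in rows, so rows that do not move let the fingers close, or fill a call up. It gives the time, the measured TCP pose, the force, the opening and the grip force at its end, in the units of the state.
- status.get_state(): the state, without advancing time (a new reading comes with each control period).
- snapshot(name): name is "side" or "top"; returns a dict with "image" (400x640x3 uint8, red, green, blue), "z_map" (400x640 float32, mm along the optical axis (not along the pixel's ray), 0 where there is no reading), "K" (3x3 intrinsics, pixels), "R" (3x3) and "t" (3): a world point X has camera coordinates R X + t. Camera axes: x right, y down, z forward; pixel columns grow to the right and rows downward; lengths in mm; the calibration is good to about 2 mm. A picture is of the moment at which its call begins.
- arm.hand_in(): hands the job in; it is judged then, once.
The state is a dict: "t": time; "joint_pos": joint angles; "qvel": joint speeds; "effort": joint torques, N m; "eef_pos": TCP position; "orientation": TCP orientation; "force": force on the tool from outside, world axes, zero at the start; "torque": the same for the moment, N m; "finger_gap": opening from 0.0 (shut) to 1.0 (fully open); "gripper_force": force on a finger pad.
Only numpy, scipy, OpenCV 4.12 (cv2) and the standard library are available. Lean on these libraries where they do the work, as an engineer would, in place of code of your own. Each camera call takes 0.05 s, during which the arm holds its last target. There are 200 camera calls.

### The job

I want to drop my spare compass leads into the green glass jar that stands in the round black holder, but nobody remembers which way its black twist cap comes off: it turns freely in one direction only and stops short in the other. Feel for the right way by trying, turn the cap loose, lift it off and finish while still holding it in the gripper, level, straight above its jar and about 10 cm up, so that I can reach in beneath it. Leave everything else on the table where it is.

Things in the scene. Friction and masses are not known exactly. Their poses are not given: they have to be found in the camera images.
- jar: Green glass jar, 80 mm across, in a round dark holder (disc 120 mm across, 8 mm high; collar 92 mm across to 30 mm) screwed to the table: it neither moves nor turns. Origin on the table at the jar's axis, z up. Glass 80 mm across to z = 80 mm, 56 mm from z = 95 mm to the shoulder at 100 mm. At the start the cap's x axis points along the jar's x axis within 6 degrees.
- jar_rim (a point): Centre of the jar's mouth, 124 mm above the table, inside the cap. The neck below it (42 mm across) has a flange that locks the cap's two inner lugs: before it is turned the cap can be pulled up only about 2 mm.
- cap: Loose black plastic twist cap with 16 flat facets on the jar's neck, 54 mm across, 29 mm high, about 60 g. Origin at the centre of its lower edge, z up through its top; on the jar the lower edge is 103 mm and the top 132 mm above the table. Grip it from above across its sides, at any yaw; fingers have free room around it down to 95 mm above the table.
- cap_top (a point): Middle of the cap's top, 29 mm above its origin, under a ridge (34 x 5 x 3 mm) along the cap's x axis. The opening way, clockwise or anticlockwise, differs from start to start and cannot be seen. That way, 42 to 64 degrees from the jar's x axis, the cap lifts straight off; at 66 is an end stop, where it also lifts off. The wrong way it stops hard 11 to 25 degrees from its start, still locked.
- tin: Bystander: closed flat steel compass tin, 168 x 65 x 19 mm, right of the jar. Origin at the centre of its underside.
- eraser: Bystander: white plastic eraser block in a card sleeve, 58 x 24 x 13 mm, lying beside the jar holder. Origin at the centre of its underside.
- small_jar: Bystander: small green glass jar with an aluminium lid, 52 mm across, 62 mm high, standing loose on the table. Origin at the centre of its underside.
- sharpener: Bystander: grey plastic pencil sharpener, 40 x 30 x 37 mm. Origin at the centre of its underside.
- tape: Bystander: roll of paper tape lying flat, 56 mm across, 18 mm high. Origin at the centre of its underside.
- bookend: Bystander: aluminium bookend bent into an L, 110 x 100 mm foot, 150 mm high, against the row of books (up to 210 mm high) at the right. Origin on the table at the middle of the bend.
Things that resemble listed ones, but are neither listed nor needed, are in the scene too. What is shaped like the jar but blue, red or turquoise is not meant.

How it is judged:
By the outcome, as a careful person would: the job done as asked, in the order asked, and still so for the second after the job is handed in, while the arm keeps its last pose, push and grip.
It also fails if it takes over 38 s, if anything falls off the work surface, if the arm or the gripper's body presses on something with over 40 N, if the wrist force passes 120 N, or if a joint passes its speed limit or range.

## Working session

There is one attempt and no reset: what is moved stays moved. The work goes in short steps, Python scripts to look and compute and a tool call to move; the robot and the scene stay as the last step left them, time stands still between calls to the robot, and variables do not carry over. Pictures are saved under pics/ and viewed, at most 10 in all, crops included, and the job is handed in when it is done.

Besides the shell and the picture viewer there is one more tool, called after ">>>" as name([rows], argument=value, ...), one row to a line, values as JSON. drive_tool: Moves the arm, as the interface text tells. Its arguments: {"type":"object","properties":{"series":{"type":"array"},"jaw":{"type":"number"},"squeeze":{"type":"number"}},"required":["series"]}

```bash
mkdir -p pics; python3 - <<'E'
from plant import status, snapshot, arm
import cv2,numpy as np
for n in("side","top"):
    s=snapshot(n); cv2.imwrite(f"pics/{n}0.png",s["image"][:,:,::-1]); np.savez(f"{n}0.npz",**s)
    print(n,s["K"].tolist(),s["R"].round(3).tolist(),s["t"].round(1).tolist())
print(status.get_state(),arm.hold_point_z)
E
```

```text
side [[433.4050698858926, 0.0, 312.291827054112], [0.0, 433.4050698858926, 198.36755264132623], [0.0, 0.0, 1.0]] [[-0.997, -0.077, -0.023], [-0.033, 0.653, -0.757], [0.073, -0.753, -0.654]] [560.1, 150.1, 960.6]
top [[403.34518597200326, 0.0, 324.42706693013804], [0.0, 403.34518597200326, 200.66616292023136], [0.0, 0.0, 1.0]] [[-0.002, -1.0, 0.001], [-0.995, 0.002, -0.098], [0.098, -0.001, -0.995]] [-71.0, 543.0, 1178.0]
{'t': 0.1, 'joint_pos': array([-5.16461168e+01,  1.46481444e+01,  6.13791063e+00, -2.40873690e-02,
       -8.15841088e+01, -1.63064262e+01]), 'qvel': array([ 0.00425516, -0.09057792,  0.15769297,  0.08811487,  0.1098594 ,
       -0.04666247]), 'effort': array([-4.84895238e-03, -3.87602592e+01,  2.38472235e+01,  5.37803471e+00,
       -3.80476806e-03, -5.67022141e-06]), 'eef_pos': array([ 206.38511223, -509.45500078,  303.09910746]), 'orientation': array([[-9.26896458e-01, -3.75316497e-01, -6.95599742e-04],
       [-3.75317136e-01,  9.26895165e-01,  1.54929158e-03],
       [ 6.32733499e-05,  1.69710338e-03, -9.99998558e-01]]), 'force': array([1.25629531, 1.72630327, 0.65444718]), 'torque': array([-0.01707175, -0.04266266,  0.01300792]), 'gripper_force': 0.0, 'finger_gap': 1.003264814459166} 53.900000000000006
```

View pics/side0.png

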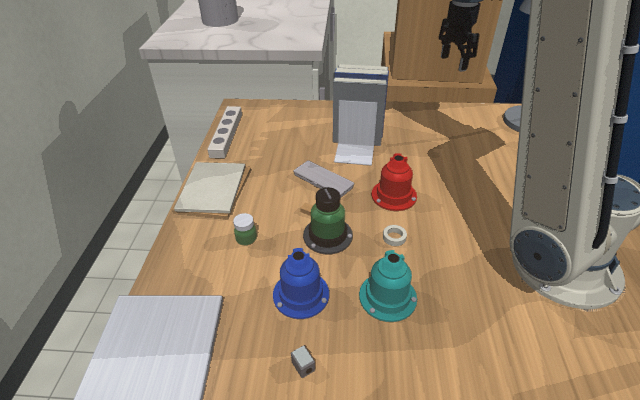

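View pics/top0.png

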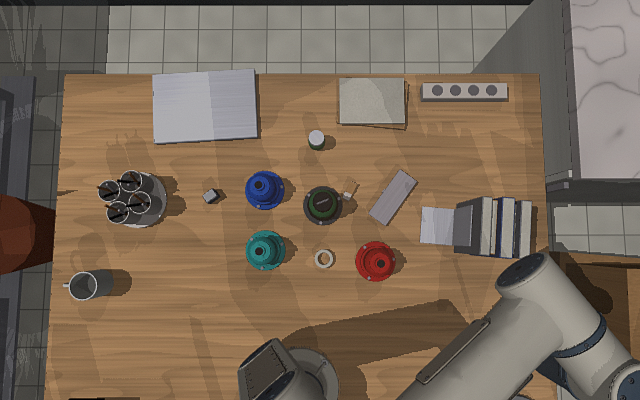

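Side view: the green jar with the black cap and black holder is at about (327,215), with its cap at (328,198). Top view: its cap is at about (322,203). Lookalikes in the top view are blue (264,189), turquoise (265,250), red (376,261) and the small green jar with an aluminium lid (316,140). By the description I choose the green one at (322,203), and I'll check it in a crop while measuring.

```bash
cat > h.py <<'E'
import numpy as np,cv2
def ray(s,u,v):
    d=s["R"].T@np.linalg.inv(s["K"])@np.array([u,v,1.]); c=-s["R"].T@s["t"]; return c,d
def onplane(s,u,v,z):
    c,d=ray(s,u,v); return c+d*(z-c[2])/d[2]
def two(a,ua,b,ub):
    c1,d1=ray(a,*ua); c2,d2=ray(b,*ub)
    k=np.linalg.lstsq(np.c_[d1,-d2],c2-c1,rcond=None)[0]
    p,q=c1+k[0]*d1,c2+k[1]*d2; return (p+q)/2,np.linalg.norm(p-q)
def cloud(s):
    v,u=np.mgrid[:400,:640]; z=s["z_map"]
    P=np.stack([u,v,np.ones_like(u)],-1)@np.linalg.inv(s["K"]).T*z[...,None]
    return (P-s["t"])@s["R"]
E
python3 - <<'E'
from h import *
T=np.load("top0.npz");S=np.load("side0.npz")
for n,s,(u0,u1,v0,v1) in(("top",T,(300,350,178,228)),("side",S,(300,356,180,254))):
    P=cloud(s); sub=P[v0:v1,u0:u1]
    m=(sub[...,2]>120)&(sub[...,2]<145)&(s["z_map"][v0:v1,u0:u1]>0)
    vv,uu=np.nonzero(m); print(n,m.sum(),"px",uu.mean()+u0,vv.mean()+v0,"med",np.median(sub[m],0),"x",sub[m][:,0].min(),sub[m][:,0].max(),"y",sub[m][:,1].min(),sub[m][:,1].max())
t=cv2.resize(T["image"][178:228,300:360,::-1],None,fx=8,fy=8,interpolation=cv2.INTER_CUBIC)
s=cv2.resize(S["image"][180:254,295:360,::-1],(390,444),interpolation=cv2.INTER_CUBIC)
t=cv2.resize(t,(400,444*400//444)); o=np.zeros((444,790,3),np.uint8); o[:400,:400]=t; o[:,400:]=s
cv2.imwrite("pics/crop1.png",o)
# ridge: bright pixels within cap
E
```

```text
top 314 px 322.23248407643314 201.27070063694268 med [531.30730707 -65.17328261 132.14601012] x 504.07991524597014 556.6054176418853 y -92.5011808388532 -40.418570055871534
side 407 px 325.97788697788695 200.0835380835381 med [530.97302646 -55.18018714 130.87525525] x 504.00791665163354 576.4485193894994 y -91.62181990367026 107.0096149752911
```

View pics/crop1.png

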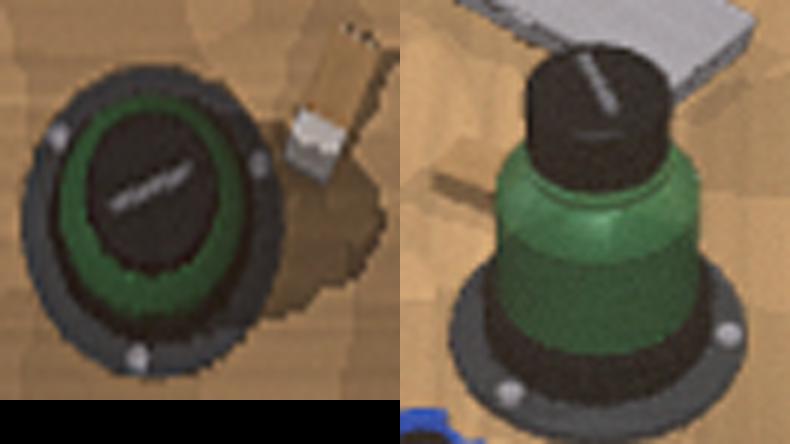

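The crop confirms it: a green jar with a black cap in a black disc holder. The ridge is visible from about (316.5,204) to (328.5,199) in the top view. That puts the cap at about (530.5,-66.4) with its top at z 132 in both views, and the ridge at about 112°, already along the tool's y axis. Moving over now.

>>> drive_tool([
  [[-2.4, 1.5, -0.5], 0],
  [[-2.4, 1.5, -0.5], 0],
  [[-2.4, 1.5, -0.5], 0],
  [[-2.4, 1.5, -0.5], 0],
  [[-2.4, 1.5, 0], 0],
  [[-2.4, 1.5, 0], 0],
  [[-2.4, 1.5, 0], 0],
  [[-2.4, 1.5, 0], 0],
], jaw=0, squeeze=40)

```text
t: 0.77
eef_pos: [339.8, -325.1, 323.6]
orientation: [[-0.927, -0.375, -0.0], [-0.375, 0.927, 0.001], [0.0, 0.001, -1.0]]
force: [0.2, 0.1, -0.4]
finger_gap: 0.998
gripper_force: 0.0
```

>>> drive_tool([
  [[-2.4, 1.5, 0], 0],
  [[-2.4, 1.5, 0], 0],
  [[-2.4, 1.5, 0], 0],
  [[-2.4, 1.5, 0], 0],
  [[-2.4, 1.5, 0], 0],
  [[-2.4, 1.5, 0], 0],
  [[-2.4, 1.5, 0], 0],
  [[0, 0, 0], 0],
])

```text
t: 1.43
eef_pos: [457.6, -163.0, 322.9]
orientation: [[-0.926, -0.378, -0.001], [-0.378, 0.926, 0.001], [0.0, 0.001, -1.0]]
force: [-0.2, -0.1, -0.5]
finger_gap: 1.001
gripper_force: 0.0
```

>>> drive_tool([
  [[-2.0, 1.2, 0], 0],
  [[-2.0, 1.2, 0], 0],
  [[-2.0, 1.2, 0], 0],
  [[-2.0, 1.2, 0], 0],
  [[-2.0, 1.2, 0], 0],
  [[-0.4, 0.2, 0], 0],
  [[0, 0, 2], 0],
  [[0, 0, 2], 0],
])

```text
t: 2.1
eef_pos: [529.3, -69.3, 283.9]
orientation: [[-0.927, -0.376, 0.002], [-0.376, 0.927, 0.0], [-0.002, -0.001, -1.0]]
force: [0.8, 0.5, -1.1]
finger_gap: 0.998
gripper_force: 0.0
```

```bash
python3 - <<'E'
from plant import status, snapshot
from h import *
s=status.get_state();print(s["eef_pos"],s["orientation"],s["joint_pos"],s["force"],s["torque"])
a=snapshot("side");t=snapshot("top")
def r(i,x):
    return i
A=cv2.resize(a["image"][80:250,250:400,::-1],(450,510)); B=cv2.resize(t["image"][120:250,270:385,::-1],(345,390))
o=np.zeros((510,795,3),np.uint8);o[:,:450]=A;o[:390,450:]=B;cv2.imwrite("pics/c2.png",o)
P=onplane(np.load("top0.npz"),316.5,203.9,134);Q=onplane(np.load("top0.npz"),328.5,199,134);print(P,Q,np.degrees(np.arctan2(*(P-Q)[1::-1])))
E
```

```text
[529.33881306 -69.32600046 283.88329269] [[-9.26537894e-01 -3.76196388e-01  1.95174989e-03]
 [-3.76196720e-01  9.26539791e-01  2.08483651e-04]
 [-1.88680473e-03 -5.41073903e-04 -9.99998074e-01]] [ 9.35317417e+00  1.31130167e+01  1.31375725e+00  6.52823075e-03
 -7.80884589e+01 -7.72562064e+01] [ 0.76296987  0.51017348 -1.06166956] [-0.02212325  0.01176879 -0.04254086]
[523.45956034 -50.21302664 134.        ] [536.79476853 -82.86303461 134.        ] 112.21652562882997
```

View pics/c2.png

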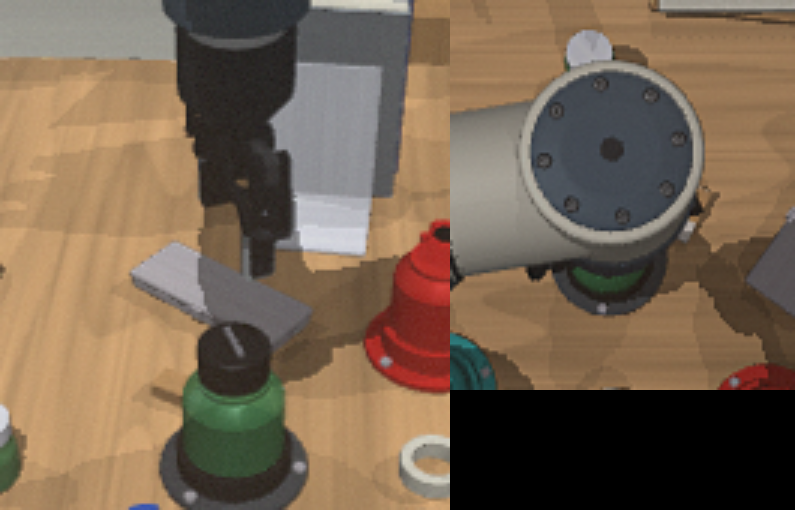

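The open gripper hangs above the cap (crop pixel (235,340)) and nothing has moved. Next: correct by about 3 mm and descend.

>>> drive_tool([
  [[-0.2, 0.2, 1.5], 0],
  [[0, 0, 2], 0],
  [[0, 0, 2], 0],
  [[0, 0, 2], 0],
  [[0, 0, 1.5], 0],
  [[0, 0, 1], 0],
  [[0, 0, 0.6], 0],
  [[0, 0, 0], 0],
])

```text
t: 2.87
eef_pos: [529.7, -67.2, 177.5]
orientation: [[-0.927, -0.375, -0.001], [-0.375, 0.927, -0.0], [0.001, 0.0, -1.0]]
force: [0.3, -0.0, 0.1]
finger_gap: 1.005
gripper_force: 0.0
```

>>> drive_tool([
  [[0, 0.05, 0.4], 0],
  [[0, 0, 0], 0],
  [[0, 0, 0], 0],
  [[0, 0, 0], 0],
  [[0, 0, 0], 0],
  [[0, 0, 0], 0],
  [[0, 0, 0], 0],
  [[0, 0, 0], 0],
], jaw=0)

```text
t: 3.53
eef_pos: [529.7, -66.5, 174.0]
orientation: [[-0.927, -0.375, 0.0], [-0.375, 0.927, 0.0], [-0.0, -0.0, -1.0]]
force: [0.3, -0.1, 0.1]
finger_gap: 0.997
gripper_force: 0.0
```

>>> drive_tool([
  [[0, 0, 0], 0],
  [[0, 0, 0], 0],
  [[0, 0, 0], 0],
  [[0, 0, 0], 0],
  [[0, 0, 0], 0],
  [[0, 0, 0], 0],
  [[0, 0, 0], 0],
  [[0, 0, 0], 0],
], jaw=1, squeeze=50)

```text
t: 4.2
eef_pos: [530.0, -66.6, 174.3]
orientation: [[-0.927, -0.376, 0.001], [-0.376, 0.927, -0.0], [-0.001, -0.0, -1.0]]
force: [-1.1, 0.5, 4.9]
finger_gap: 0.628
gripper_force: 52.8
```

Gripped, with an opening of about 53 mm. Trying one way gently first (positive about the tool's z is clockwise from above).

>>> drive_tool([
  [[0, 0, 0], 0.03],
  [[0, 0, 0], 0.03],
  [[0, 0, 0], 0.03],
  [[0, 0, 0], 0.03],
  [[0, 0, 0], 0.03],
  [[0, 0, 0], 0.03],
  [[0, 0, 0], 0.03],
  [[0, 0, 0], 0.03],
])

```text
t: 4.87
eef_pos: [530.1, -66.5, 174.3]
orientation: [[-0.99, -0.143, 0.001], [-0.143, 0.99, -0.0], [-0.001, -0.0, -1.0]]
force: [0.1, 0.3, 4.3]
finger_gap: 0.624
gripper_force: 52.9
```

```bash
python3 -c "
from plant import status
s=status.get_state();print(s['torque'],s['force'],s['effort'][5],s['joint_pos'][5],s['gripper_force'])"
```

```text
[ 0.03585608  0.14260562 -0.00717996] [0.10604434 0.2641156  4.2953736 ] 0.4409773461520672 -91.44054710360548 52.89559003897011
```

>>> drive_tool([
  [[0, 0, 0], 0.03],
  [[0, 0, 0], 0.03],
  [[0, 0, 0], 0.03],
  [[0, 0, 0], 0.03],
  [[0, 0, 0], 0.03],
  [[0, 0, 0], 0.03],
  [[0, 0, 0], 0.03],
  [[0, 0, 0], 0.03],
])

```text
t: 5.53
eef_pos: [529.9, -66.4, 174.3]
orientation: [[-0.995, 0.096, 0.001], [0.096, 0.995, 0.0], [-0.001, 0.0, -1.0]]
force: [-0.7, 1.1, 5.9]
finger_gap: 0.627
gripper_force: 52.9
```

```bash
python3 -c "
from plant import status
s=status.get_state();print(s['torque'],s['force'],s['effort'][5],s['joint_pos'][5],s['gripper_force'])"
```

```text
[0.28874194 0.47167866 0.06089096] [-0.74573517  1.09016224  5.93159966] 0.4198173712939024 -105.18679278777114 52.946936935186386
```

Free past 25°, so this is the opening way. Turning on to about 54°.

>>> drive_tool([
  [[0, 0, 0], 0.06],
  [[0, 0, 0], 0.06],
  [[0, 0, 0], 0.06],
  [[0, 0, 0], 0.06],
  [[0, 0, 0], 0.06],
  [[0, 0, 0], 0.06],
  [[0, 0, 0], 0.06],
  [[0, 0, 0], 0.04],
])

```text
t: 6.2
eef_pos: [529.7, -66.1, 174.3]
orientation: [[-0.848, 0.529, 0.0], [0.529, 0.848, 0.001], [0.0, 0.001, -1.0]]
force: [-2.2, 2.3, 6.1]
finger_gap: 0.625
gripper_force: 53.0
```

```bash
python3 - <<'E'
from plant import status,snapshot
from h import *
s=status.get_state();print(s['torque'],s['force'],s['effort'][5],s['joint_pos'][5],s['gripper_force'])
a=snapshot("side");cv2.imwrite("pics/c3.png",cv2.resize(a["image"][130:250,270:390,::-1],(600,600),interpolation=cv2.INTER_CUBIC))
E
```

```text
[0.78667904 0.7071832  0.07700474] [-2.23016226  2.29285644  6.14033877] 0.28580959886312485 -131.63163098893196 53.027545753866434
```

View pics/c3.png

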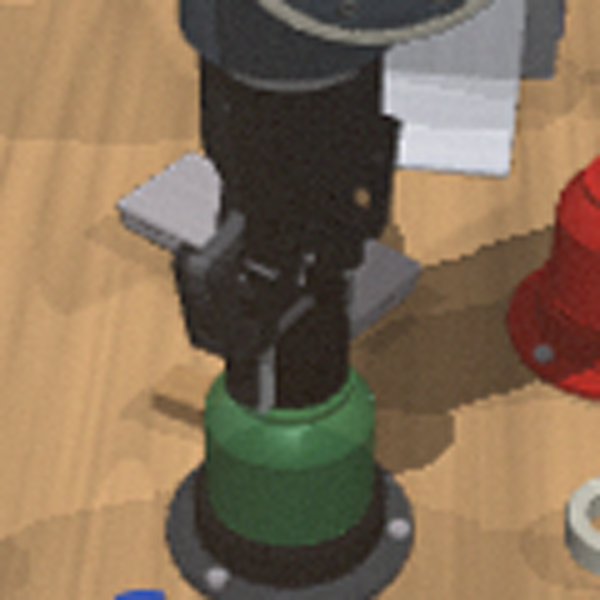

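The gripper holds the cap (crop (285,370)), turned about 54° with the ridge now pointing down-left, so it turned with the gripper without slipping. Lifting gently and watching the force.

>>> drive_tool([
  [[0, 0, -0.1], 0],
  [[0, 0, -0.1], 0],
  [[0, 0, -0.1], 0],
  [[0, 0, -0.1], 0],
  [[0, 0, -0.1], 0],
  [[0, 0, -0.1], 0],
  [[0, 0, -0.1], 0],
  [[0, 0, 0], 0],
])

```text
t: 6.92
eef_pos: [529.5, -66.2, 180.8]
orientation: [[-0.85, 0.527, -0.001], [0.527, 0.85, 0.001], [0.001, 0.0, -1.0]]
force: [-0.6, 4.0, -1.2]
finger_gap: 0.629
gripper_force: 52.8
```

>>> drive_tool([
  [[0, 0, -0.5], 0],
  [[0, 0, -1], 0],
  [[0, 0, -1], 0],
  [[0, 0, -1], 0],
  [[0, 0, -1], 0],
  [[0, 0, -1], 0],
  [[0, 0, -1], 0],
  [[0, 0, -1], 0],
])

```text
t: 7.58
eef_pos: [529.7, -66.7, 257.2]
orientation: [[-0.85, 0.527, 0.001], [0.527, 0.85, -0.0], [-0.001, 0.0, -1.0]]
force: [-0.1, 0.7, -0.4]
finger_gap: 0.626
gripper_force: 53.1
```

>>> drive_tool([
  [[0, 0, -1], 0],
  [[0, 0, -0.8], 0],
  [[0, 0, -0.4], 0],
  [[0, 0, 0], 0],
  [[0, 0, 0], 0],
  [[0, 0, 0], 0],
  [[0, 0, 0], 0],
  [[0, 0, 0], 0],
])

```text
t: 8.25
eef_pos: [529.6, -66.5, 277.3]
orientation: [[-0.85, 0.527, -0.001], [0.527, 0.85, -0.0], [0.001, -0.001, -1.0]]
force: [1.0, -0.1, -1.1]
finger_gap: 0.625
gripper_force: 53.1
```

```bash
python3 - <<'E'
from plant import status,snapshot
from h import *
s=status.get_state();print(s['eef_pos'],s['torque'],s['force'],s['gripper_force'])
a=snapshot("side");cv2.imwrite("pics/c4.png",cv2.resize(a["image"][70:390,200:440,::-1],(450,600),interpolation=cv2.INTER_CUBIC))
P=cloud(a)[100:200,280:380]; m=(abs(P[...,0]-530)<45)&(abs(P[...,1]+66)<45)&(P[...,2]>190)&(P[...,2]<232)
Q=P[m]
for z in range(190,232,6):
    q=Q[(Q[:,2]>=z)&(Q[:,2]<z+6)]
    if len(q): print(z,len(q),q.min(0).round(),q.max(0).round())
E
```

```text
[529.55235897 -66.54079789 277.33823467] [ 0.03100023  0.02673026 -0.00922307] [ 1.03092894 -0.09163967 -1.0993659 ] 53.06667513214052
202 17 [503. -58. 204.] [546. -36. 208.]
208 45 [504. -61. 208.] [551. -34. 214.]
214 64 [502. -88. 214.] [556. -30. 220.]
220 60 [502. -88. 220.] [556. -28. 226.]
226 69 [503. -88. 226.] [556. -30. 232.]
```

View pics/c4.png

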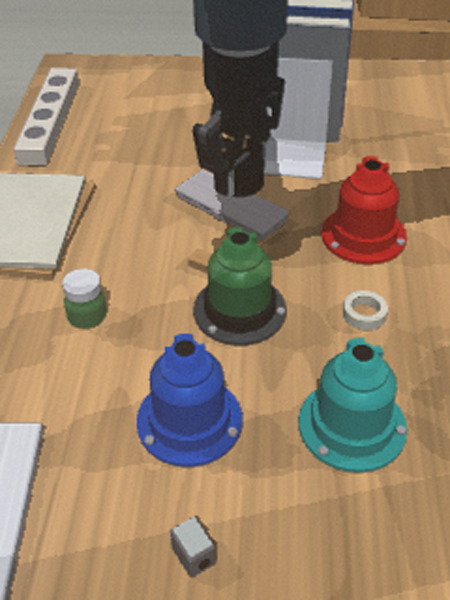

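The jar's open mouth is at (240,237). The cap is held level above it at (238,180), with its lower edge at about z 205 mm, roughly 10 cm above where it sat. The bystanders are where they were.

```bash
python3 -c "
from plant import arm
print(arm.hand_in())"
```

```text
the job is handed in; nothing more can be done
None
```

The cap came loose clockwise (seen from above) and was handed in still gripped, level, straight above the open green jar and about 10 cm above where it sat; nothing else was moved.

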